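# One turn down on the glue press

### The job

Lower the plate of the glue press by one turn: push its hand wheel round clockwise (seen from above) by the upright wooden handle, through exactly one full turn, so that the handle finishes back where it started. Push the handle gently with a fingertip or the outside of the fingers, do not squeeze it or push on the rim and spokes; leave the blank under the plate unpressed and the other things on the desk where they are, and come away from the wheel at the end.

Things in the scene. Friction and masses are not known exactly. Their poses are not given: they have to be found in the camera images.
- press_frame: fixed small bench press: grey foot plate 120 x 200 x 20 mm, two steel columns 18 mm thick at its own y = +-80 mm, grey cross beam 46 x 200 mm, from 105 to 127 mm high, and a dark hand wheel lying level on top of the beam. Origin: centre of the underside of the foot plate, on the desk; z up, y along the beam
- press_wheel (a joint): angle of the hand wheel, rad, about the vertical axis of the press; grows CLOCKWISE seen from above; starts somewhere between -1 and 1 and one full turn adds 6.283. Stays where it is left; turning it takes about 2 N at the handle. Each turn clockwise lowers the plate 8 mm
- wheel_centre (a point): point on the wheel's axis, on top of its hub, 160 mm above the desk; the highest point of the wheel save for the handle
- handle_top (a point): centre of the top of the upright wooden handle, 211 mm above the desk, 65 mm out from the wheel's axis; it goes round with the wheel. The handle is a round upright grip about 20 mm thick, its wood from 157 to 211 mm above the desk; it does not spin on its own
- wheel_handle: the same handle: origin on its axis at its foot, at the level of the rim's middle, 145 mm above the desk
- wheel_rim: dark steel rim, 144 mm over all, with four spokes, bar 14 mm thick, from 138 to 152 mm above the desk; origin at its centre. The handle stands on the end of one spoke
- press_plate: steel plate 80 x 130 x 12 mm under the beam, guided on the screw; origin at the centre of its underside, about 70 mm above the desk at the start, roughly 12 mm over the blank
- blank: loose wooden carving blank 45 x 110 x 38 mm, lying on the foot plate under the plate; origin at the centre of its underside
- eraser: loose eraser 23 x 50 x 13 mm, bystander; origin under its centre
- wax_tin: loose round tin, 78 mm wide, 30 mm high, bystander; origin under its centre
- abrasive_roll: loose upright roll of abrasive cloth, 52 mm wide, 49 mm high, bystander; origin under its centre
- long_blank: loose long narrow wooden blank 32 x 140 x 22 mm, bystander; origin under its centre
- spray_cap: loose ribbed pale cap, 49 mm wide, 38 mm high, bystander; origin under its centre
- gouge: loose gouge with wooden handle, 26 x 210 x 22 mm, bystander; origin under its centre

How it is judged:
On the way:
1. the handle has come round to the far side of the wheel, turned clockwise (distance of handle_top from where it was at the start of the episode above 0.115 m and value of joint press_wheel above 1 rad), for 0.1 s.
At the end, for the whole second after the job is handed in: the wheel has been turned one full turn clockwise, no more and no fewer, and stands still with the handle within 15 mm of where it started (distance of handle_top from where it was at the start of the episode below 0.015 m and value of joint press_wheel between 4.8 and 7.8 rad and velocity of joint press_wheel between -0.05 and 0.05 rad/s); the robot touches nothing.
It fails at once if the handle is squeezed or shoved hard (over 30 N) (contact force between the fingers and wheel_handle above 30 N).
It fails at once if the rim or spokes are pushed instead of the handle (over 5 N) (contact force between any of the fingers, the arm and wheel_rim above 5 N).
It fails at once if the plate is screwed down onto the blank (over 5 N) (contact force between press_plate and blank above 5 N).
It fails at once if the blank in the press is shifted by more than 20 mm (distance of blank from where it was at the start of the episode above 0.02 m).
It fails at once if a bystander is lifted or moved by more than 30 mm (distance of any of eraser, wax_tin, abrasive_roll, long_blank, spray_cap, gouge from where it was at the start of the episode above 0.03 m).
It also fails if it takes over 58 s, if anything falls off the work surface, if the arm or the gripper's body presses on something with over 40 N, if the wrist force passes 120 N, or if a joint passes its speed limit or range.

### The arm

A 6-joint arm with a two-finger parallel gripper is mounted at the origin on a cart in front of the work surface, level with it; the furniture and walls round the work are solid. World frame = base frame: x ahead of the robot, y to its left, z up, the work surface at z = 0. Lengths are in m, angles in rad, forces in N, time in s.
With the tool pointing down it reaches from about 0.25 to 0.725 m from the base axis. Payload 9.7 kg.
Tool frame: the origin (TCP) lies midway between the tips of the shut fingers; the grasp point (between the pads) lies 19 mm behind it; z points along the fingers, y is the direction in which the jaws open and shut (so a half turn about z gives the same grasp; the last joint's range is limited). The gripper opens to 85 mm and grips with 20 to 120 N. Pads are 22 mm wide; open, the fingers measure 114 mm over their backs; the gripper's body (76 mm by 85 mm) begins 54 mm behind the grasp point. The pads swing forward as they close: fully open they stand 13 mm farther back than shut.
Start: joints at [-1.18, 0.087, 0.176, 1.66, 0, 1.571], TCP at [0.21, -0.509, 0.231] pointing down, gripper open.
Joint ranges: [-3.13, 3.13], [-0.85, 1.81], [-1.15, 1.24], [-2.2, 2.28], [-1.44, 1.52], [-3.14, 3.14]. Speed limits (rad/s): [2.22, 2.22, 2.57, 3.14, 3.14, 3.14].

### API

Orientations are given as a unit quaternion [x, y, z, w].
In Python, from workcell import robot gives the robot as it stands. The module is installed in compiled form; this text tells all that it offers.
- The arm moves only by the tool send_rows, never from a script. Its argument "series" is one flat list of numbers, 4 for each row, row after row: the shift along the world's x, y, z in mm, then the turn about the world's z in rad. In form: [dx, dy, dz, turn, dx, dy, dz, turn, ...]. A call has 1 to 20 rows; each row is the pose to reach, as a shift and turn from the pose measured when the call began; what a row does not reach only later rows make up. A row lasts 1/12 s, in which the tool goes at most 41.7 mm and 7.16 degrees, less where a joint would pass 70% of its speed; a pose out of reach is approached as far as the arm can. A call with a gripper value outside its range is refused whole. "fingers" is the finger opening in mm, from 0 to 85.4, set as the call begins (left out, the last holds). The fingers move at their own pace and stop on an object; "newtons" is the grip in N (left out, the last holds). Time passes only in rows, so rows that repeat a pose let the fingers close. It gives the time, the measured TCP pose, the force and the opening at its end, in the units of the state.
- robot.get_state(): the state, without advancing time (a new reading comes with each control period).
- robot.capture(name): name is "scene" or "top" or "wrist"; returns a dict with "image" (400x640x3 uint8, blue, green, red), "fx", "fy", "cx", "cy" (pixels), "R" (3x3) and "t" (3): a world point X has camera coordinates R X + t. Camera axes: x right, y down, z forward; pixel columns grow to the right and rows downward; lengths in m; the calibration is good to about 2 mm. A picture is of the moment at which its call begins. There is no depth.
- robot.hand_in(): hands the job in, once; it reports no verdict.
The state is a dict: "time_s": time; "joint_pos": joint angles; "qvel": joint speeds; "tau": joint torques, N m; "tool_pos": TCP position; "eef_rot": TCP orientation; "ft_force": force on the tool from outside, world axes, zero at the start; "ft_torque": the same for the moment, N m; "opening": finger opening in m.
Only numpy, scipy, OpenCV 4.12 (cv2) and the standard library are available. Lean on these libraries where they do the work, as an engineer would, in place of code of your own. Each camera call takes 0.05 s, during which the arm holds its last target. There are 200 camera calls.

## Working session

There is one attempt and no reset: what is moved stays moved. The work goes in short steps, Python scripts to look and compute and a tool call to move; the robot and the scene stay as the last step left them, time stands still between calls to the robot, and variables do not carry over. Pictures are saved under pics/ and viewed, about 8 in all and at most 12, crops included, and the job is handed in when it is done.

Besides the shell and the picture viewer there is one more tool, called after "Emit:" in YAML: its name, and indented under it one key for each argument. send_rows: Moves the arm, as the interface text tells. Its arguments: {"type":"object","properties":{"series":{"type":"array"},"fingers":{"type":"number"},"newtons":{"type":"number"}},"required":["series"]}

```bash
mkdir -p pics; cat > h.py <<'E'
import numpy as np, cv2
from workcell import robot
def cap(n,f):
    c=robot.capture(n); cv2.imwrite('pics/'+f,c['image'])
    np.savez('pics/'+f+'.npz',**{k:c[k] for k in('fx','fy','cx','cy','R','t')}); return c
def ray(f,u,v,z):
    c=np.load('pics/'+f+'.npz'); d=np.array([(u-c['cx'])/c['fx'],(v-c['cy'])/c['fy'],1.])
    R=c['R']; o=-R.T@c['t']; w=R.T@d; return o+w*(z-o[2])/w[2]
def proj(f,X):
    c=np.load('pics/'+f+'.npz'); p=c['R']@np.array(X)+c['t']; return c['fx']*p[0]/p[2]+c['cx'],c['fy']*p[1]/p[2]+c['cy']
E
python3 - <<'E'
from h import *
for n in('scene','top'): cap(n,n+'1.png')
s=robot.get_state(); print(s['time_s'],s['tool_pos'],s['eef_rot'],s['opening'],s['ft_force'])
E
```

```text
0.1 [ 0.20942713 -0.50833574  0.23062571] [ 9.80966023e-01  1.94178454e-01 -1.22994806e-04 -6.12033587e-04] 0.08527542797556534 [0.59290407 0.25256446 0.28686682]
```

View pics/top1.png

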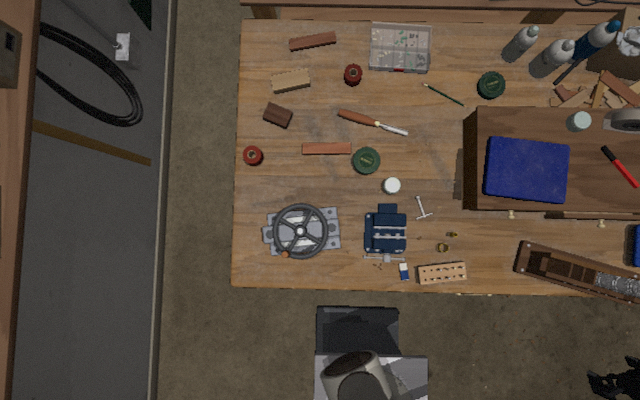

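View pics/scene1.png

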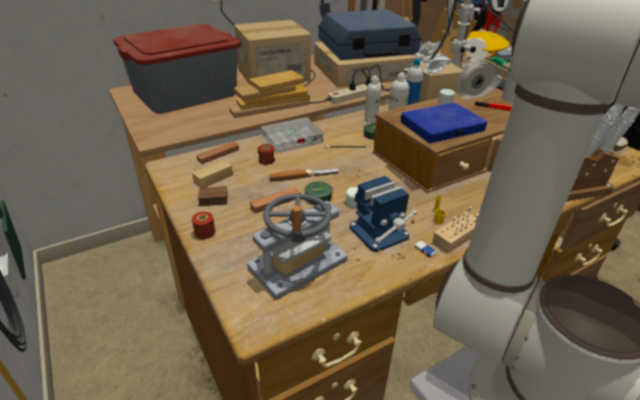

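The top view shows the wheel hub near (300,230) and the wooden handle near (285,254). In the scene view the handle is at about (296,220).

```bash
python3 - <<'E'
from h import *
a=cv2.imread('pics/top1.png')[185:275,250:420]; cv2.imwrite('pics/c1.png',cv2.resize(a,None,fx=4.5,fy=4.5,interpolation=cv2.INTER_CUBIC))
a=cv2.imread('pics/scene1.png')[180:300,230:390]; cv2.imwrite('pics/c2.png',cv2.resize(a,None,fx=4.5,fy=4.5,interpolation=cv2.INTER_CUBIC))
E
```

```text
(no output)
```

View pics/c1.png

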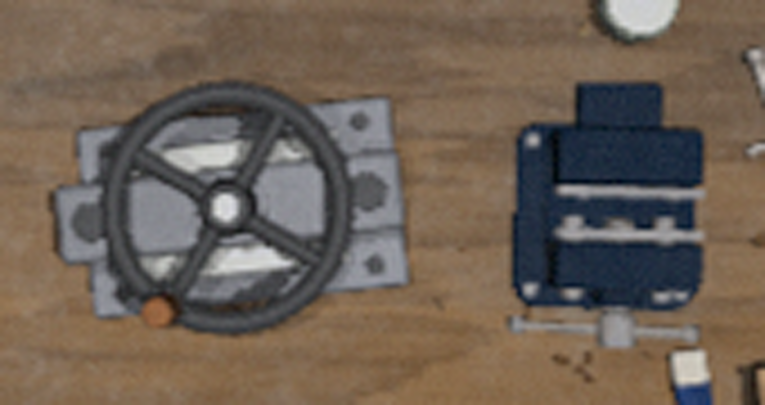

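View pics/c2.png

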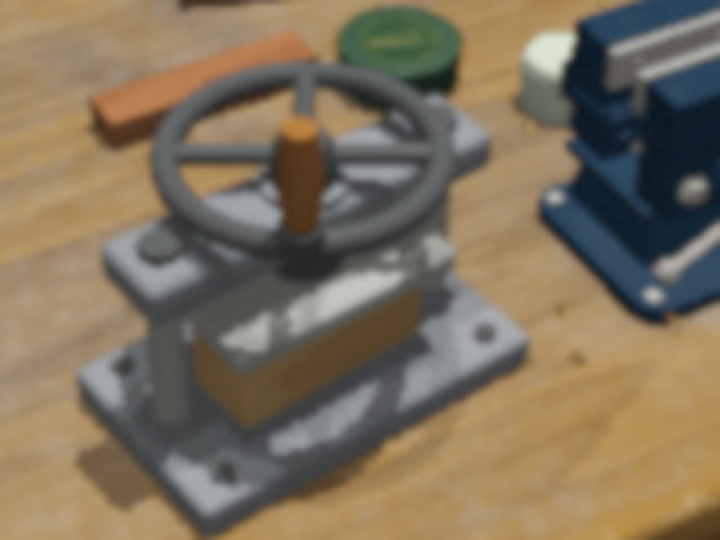

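Enlarged top crop: hub (227,207), which is (300.4,231.0) in the full image, and handle top (160,312), which is (285.6,254.3). The handle points to lower left, towards the robot and a little to its left. In the scene crop, the handle top is at (299,128), or (296.4,208.4), and it stands nearest the camera.

```bash
python3 - <<'E'
from h import *
h=ray('top1.png',300.4,231,.160); g=ray('top1.png',285.6,254.3,.211); g2=ray('scene1.png',296.4,208.4,.211)
print(h,g,g2,np.linalg.norm(h[:2]-g[:2]),np.hypot(*h[:2]))
p=proj('scene1.png',h); print('hub in scene crop',(np.array(p)-[230,180])*4.5, robot.get_state()['joint_pos'])
d=g-h; print(np.degrees(np.arctan2(d[1],d[0])))
E
```

```text
[0.49518271 0.19850846 0.16      ] [0.4390219 0.2287765 0.211    ] [0.43792292 0.23231223 0.211     ] 0.06379804759995801 0.5334899452542691
hub in scene crop [306.60617338 128.96244944] [-1.17999832e+00  8.74298509e-02  1.75184846e-01  1.65979986e+00
 -3.67224673e-06  1.57075447e+00]
151.67741222589598
```

Emit:
send_rows:
  series: [0, 0, 50, 0, 10, 30, 50, 0.1, 20, 65, 50, 0.2, 31, 100, 50, 0.3, 42, 135, 50, 0.4, 53, 170, 50, 0.5, 64, 205, 50, 0.6, 75, 240, 50, 0.7, 86, 275, 50, 0.8, 97, 310, 50, 0.9, 108, 345, 50, 1.0, 119, 380, 50, 1.1, 130, 415, 50, 1.2, 141, 450, 50, 1.3, 152, 485, 50, 1.4, 163, 520, 50, 1.5, 174, 555, 50, 1.57, 185, 590, 50, 1.57, 196, 625, 50, 1.57, 207, 660, 50, 1.57]
  fingers: 0
  newtons: 20

```text
time_s: 1.77
tool_pos: [0.4164, 0.1537, 0.2804]
eef_rot: [0.556, 0.831, -0.001, -0.0]
ft_force: [1.2, -0.6, 0.2]
opening: 0.0008
```

```bash
python3 - <<'E'
from h import *
cap('wrist','w1.png'); s=robot.get_state(); print(s['time_s'],s['tool_pos'],s['eef_rot'],s['opening'],s['joint_pos'],s['ft_force'])
E
```

```text
1.8167 [0.4178769  0.15809684 0.27909903] [ 5.55648623e-01  8.31416330e-01 -8.01865501e-05 -1.21933910e-03] 0.00018553647387021123 [ 0.36048452 -0.13268436  0.05445228  1.75948266  0.0018898   1.53876986] [-4.01197784  1.41535154 -2.64138105]
```

View pics/w1.png

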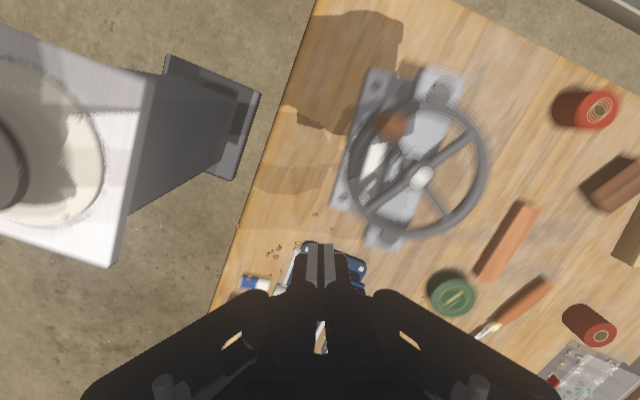

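The wrist view, slightly blurred, has the hub near (420,177) and the handle top near (393,124).

Emit:
send_rows:
  series: [13, 30, 0, 0, 13, 30, 0, 0, 13, 30, 0, 0, 13, 30, 0, 0]

```text
time_s: 2.15
tool_pos: [0.4306, 0.1879, 0.2788]
eef_rot: [0.555, 0.832, -0.001, -0.001]
ft_force: [-0.1, -0.6, -0.8]
opening: -0.0001
```

```bash
python3 - <<'E'
from h import *
cap('wrist','w2.png'); s=robot.get_state(); print(s['time_s'],s['tool_pos'],s['ft_force'])
print(proj('w2.png',[.495,.1995,.16]),proj('w2.png',[.4385,.2305,.211]),proj('w2.png',s['tool_pos']))
E
```

```text
2.2 [0.43062911 0.1875075  0.27910328] [-1.01862164 -0.43401806  0.23117053]
(np.float64(386.5850085798219), np.float64(208.59950003523699)) (np.float64(352.3835529638824), np.float64(169.36320371525778)) (np.float64(320.45060023258645), np.float64(259.73926716222957))
```

View pics/w2.png

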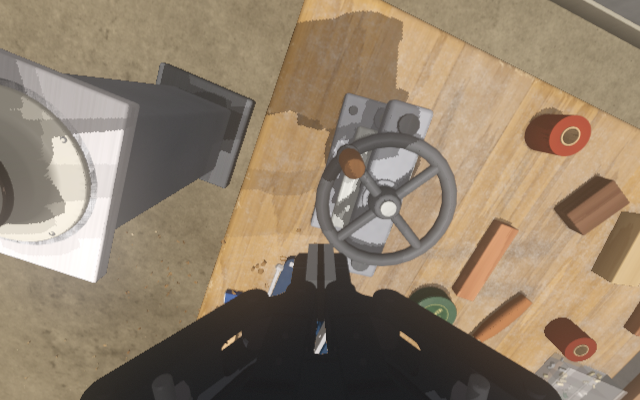

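```bash
python3 - <<'E'
from h import *
print(ray('w2.png',387,208,.16)); 
for u,v in((351,160),(352,163)): print(ray('w2.png',u,v,.211))
a=cv2.imread('pics/w2.png')[120:270,290:470]; cv2.imwrite('pics/c3.png',cv2.resize(a,None,fx=4,fy=4,interpolation=cv2.INTER_CUBIC))
E
```

```text
[0.49509199 0.20021137 0.16      ]
[0.43461974 0.23653401 0.211     ]
[0.43623581 0.23477292 0.211     ]
```

View pics/c3.png

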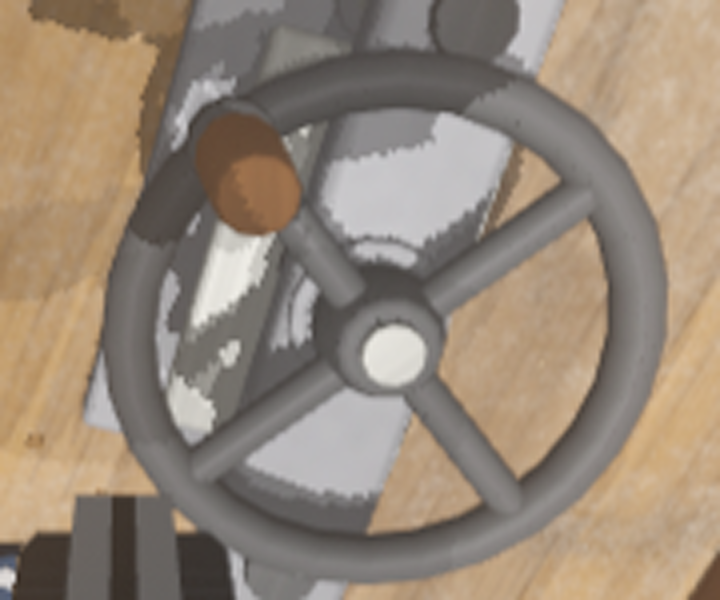

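The handle top at crop (258,192), or (354.5,168), and the hub at (388,209) both agree with the earlier fix to about 2 mm. I take the centre as (0.4955,0.200) and the handle at 151.8°. I'll descend and work out the circle.

Emit:
send_rows:
  series: [0, 0, -25, 0, 0, 0, -50, 0, 0, 0, -75, 0, 0, 0, -100, 0, 0, 0, -100, 0, 0, 0, -100, 0]

```text
time_s: 2.7
tool_pos: [0.43, 0.1864, 0.1792]
eef_rot: [0.556, 0.831, -0.001, -0.002]
ft_force: [0.6, -0.1, -0.1]
opening: 0.0001
```

```bash
cat > c.py <<'E'
from h import *
import sys
a0,a1,n=map(float,sys.argv[1:4]); s=robot.get_state(); p=s['tool_pos']
C=np.array([.4955,.2]); r=.065
print(s['time_s'],p,s['ft_force'],'ang',np.degrees(np.arctan2(*(p[:2]-C)[::-1])),np.linalg.norm(p[:2]-C))
for a in np.linspace(a0,a1,int(n)):
    d=(C+r*np.array([np.cos(np.radians(a)),np.sin(np.radians(a))])-p[:2])*1000; print(f'{d[0]:.0f}, {d[1]:.0f}, 0, 0,',end=' ')
E
python3 c.py 188 112 20
```

```text
2.7 [0.43000142 0.18643989 0.1792119 ] [ 0.63984095 -0.09445044 -0.05205309] ang -168.3033481242579 0.06688752290335508
1, 5, 0, 0, 1, 9, 0, 0, 0, 14, 0, 0, 1, 18, 0, 0, 1, 23, 0, 0, 2, 27, 0, 0, 3, 31, 0, 0, 4, 36, 0, 0, 6, 40, 0, 0, 8, 44, 0, 0, 10, 48, 0, 0, 13, 52, 0, 0, 16, 55, 0, 0, 19, 59, 0, 0, 22, 62, 0, 0, 25, 65, 0, 0, 29, 67, 0, 0, 33, 70, 0, 0, 37, 72, 0, 0, 41, 74, 0, 0,
```

Emit:
send_rows:
  series: [1, 5, 0, 0, 1, 9, 0, 0, 0, 14, 0, 0, 1, 18, 0, 0, 1, 23, 0, 0, 2, 27, 0, 0, 3, 31, 0, 0, 4, 36, 0, 0, 6, 40, 0, 0, 8, 44, 0, 0, 10, 48, 0, 0, 13, 52, 0, 0]

```text
time_s: 3.7
tool_pos: [0.4429, 0.2389, 0.1791]
eef_rot: [0.556, 0.831, -0.001, -0.002]
ft_force: [-1.5, -0.9, -0.3]
opening: 0.0001
```

```bash
python3 c.py 138 64 20; python3 -c "
from h import *
cap('top','t2.png')
cap('scene','s2.png')
a=cv2.imread('pics/t2.png')[185:275,250:350];b=cv2.imread('pics/s2.png')[180:270,245:345]
cv2.imwrite('pics/c4.png',cv2.resize(np.hstack([a,b]),None,fx=4,fy=4))"
```

```text
3.7 [0.44290411 0.2389191  0.17907097] [-1.52816075 -0.93240562 -0.29229414] ang 143.49987168409302 0.0654295342108745
4, 5, 0, 0, 7, 8, 0, 0, 11, 11, 0, 0, 14, 13, 0, 0, 18, 16, 0, 0, 22, 18, 0, 0, 26, 20, 0, 0, 30, 22, 0, 0, 34, 23, 0, 0, 38, 24, 0, 0, 42, 25, 0, 0, 47, 26, 0, 0, 51, 26, 0, 0, 56, 26, 0, 0, 60, 26, 0, 0, 64, 25, 0, 0, 69, 24, 0, 0, 73, 23, 0, 0, 77, 21, 0, 0, 81, 20, 0, 0,
```

View pics/c4.png

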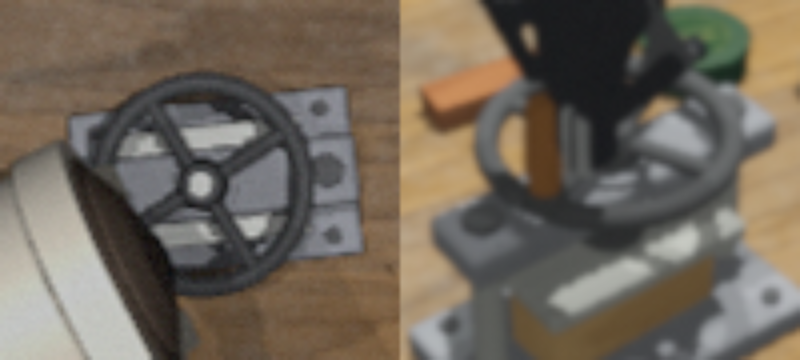

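The wheel has turned clockwise and the fingers sit behind the handle, with a reaction of about 1.8 N. I'll carry on.

Emit:
send_rows:
  series: [4, 5, 0, 0, 7, 8, 0, 0, 11, 11, 0, 0, 14, 13, 0, 0, 18, 16, 0, 0, 22, 18, 0, 0, 26, 20, 0, 0, 30, 22, 0, 0, 34, 23, 0, 0, 38, 24, 0, 0, 42, 25, 0, 0, 47, 26, 0, 0, 51, 26, 0, 0, 56, 26, 0, 0, 60, 26, 0, 0, 64, 25, 0, 0, 69, 24, 0, 0, 73, 23, 0, 0, 77, 21, 0, 0, 81, 20, 0, 0]

```text
time_s: 5.47
tool_pos: [0.5247, 0.2589, 0.179]
eef_rot: [0.556, 0.831, -0.001, -0.002]
ft_force: [-1.7, 0.1, -0.3]
opening: 0.0
```

```bash
python3 c.py 60 -16 20
```

```text
5.4667 [0.52465984 0.25889155 0.17895119] [-1.66854728  0.12456569 -0.29010157] ang 63.65793128752558 0.06571538140789196
3, -3, 0, 0, 7, -5, 0, 0, 11, -8, 0, 0, 14, -11, 0, 0, 18, -14, 0, 0, 21, -17, 0, 0, 23, -21, 0, 0, 26, -24, 0, 0, 28, -28, 0, 0, 30, -32, 0, 0, 32, -37, 0, 0, 33, -41, 0, 0, 34, -45, 0, 0, 35, -50, 0, 0, 36, -54, 0, 0, 36, -59, 0, 0, 36, -63, 0, 0, 35, -68, 0, 0, 34, -72, 0, 0, 33, -77, 0, 0,
```

Emit:
send_rows:
  series: [3, -3, 0, 0, 7, -5, 0, 0, 11, -8, 0, 0, 14, -11, 0, 0, 18, -14, 0, 0, 21, -17, 0, 0, 23, -21, 0, 0, 26, -24, 0, 0, 28, -28, 0, 0, 30, -32, 0, 0, 32, -37, 0, 0, 33, -41, 0, 0, 34, -45, 0, 0, 35, -50, 0, 0, 36, -54, 0, 0, 36, -59, 0, 0, 36, -63, 0, 0, 35, -68, 0, 0, 34, -72, 0, 0, 33, -77, 0, 0]

```text
time_s: 7.13
tool_pos: [0.5573, 0.1817, 0.179]
eef_rot: [0.556, 0.831, -0.001, -0.002]
ft_force: [-7.6, 6.6, 1.5]
opening: -0.0
```

```bash
python3 c.py -20 -96 20
```

```text
7.1333 [0.55732779 0.18169119 0.17897977] [-7.64029691  6.59648049  1.54192777] ang -16.495388532885777 0.06448168583949065
-1, -4, 0, 0, -2, -8, 0, 0, -4, -12, 0, 0, -7, -16, 0, 0, -9, -20, 0, 0, -12, -23, 0, 0, -15, -27, 0, 0, -18, -30, 0, 0, -22, -33, 0, 0, -25, -36, 0, 0, -29, -38, 0, 0, -33, -40, 0, 0, -37, -42, 0, 0, -42, -44, 0, 0, -46, -45, 0, 0, -51, -46, 0, 0, -55, -46, 0, 0, -60, -47, 0, 0, -64, -47, 0, 0, -69, -46, 0, 0,
```

```bash
python3 -c "
from h import *
cap('wrist','w3.png')
cap('scene','s3.png')
s=robot.get_state(); print(s['ft_force'],s['ft_torque'],s['tool_pos'])
a=cv2.imread('pics/w3.png')[100:330,200:440];b=cv2.imread('pics/s3.png')[150:270,245:365]
cv2.imwrite('pics/c5.png',np.hstack([cv2.resize(a,(400,383)),cv2.resize(b,(383,383))]))"
```

```text
[-0.18895316  1.51299246  0.27052321] [ 0.168697    0.16761183 -0.05630144] [0.55721415 0.18112509 0.17900206]
```

View pics/c5.png

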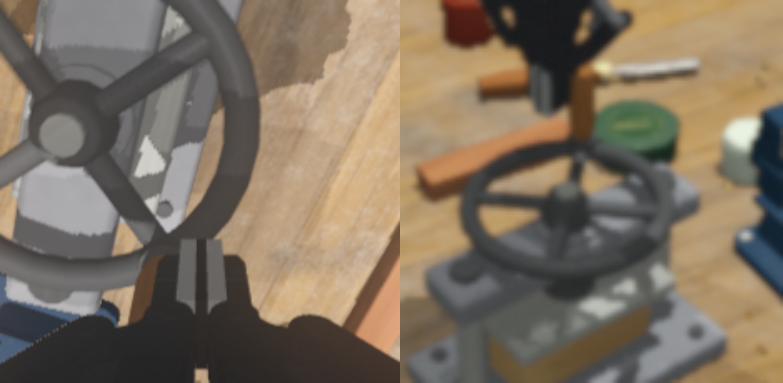

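The 10 N reading was a brief transient and it has settled to 1.5 N. The handle rests against the side of the fingers, on the far side of the wheel. I'll go on.

Emit:
send_rows:
  series: [-1, -4, 0, 0, -2, -8, 0, 0, -4, -12, 0, 0, -7, -16, 0, 0, -9, -20, 0, 0, -12, -23, 0, 0, -15, -27, 0, 0, -18, -30, 0, 0, -22, -33, 0, 0, -25, -36, 0, 0, -29, -38, 0, 0, -33, -40, 0, 0, -37, -42, 0, 0, -42, -44, 0, 0, -46, -45, 0, 0, -51, -46, 0, 0, -55, -46, 0, 0, -60, -47, 0, 0, -64, -47, 0, 0, -69, -46, 0, 0]

```text
time_s: 8.9
tool_pos: [0.4878, 0.1349, 0.179]
eef_rot: [0.556, 0.831, -0.001, -0.002]
ft_force: [2.1, 0.1, 0.4]
opening: -0.0002
```

```bash
python3 c.py -100 -176 20
```

```text
8.9 [0.48782205 0.13491022 0.17899129] [2.11296221 0.06240683 0.44404782] ang -96.72748702072354 0.06554105571867956
-4, 1, 0, 0, -8, 2, 0, 0, -12, 3, 0, 0, -17, 5, 0, 0, -21, 7, 0, 0, -25, 9, 0, 0, -29, 11, 0, 0, -32, 14, 0, 0, -36, 17, 0, 0, -39, 20, 0, 0, -42, 23, 0, 0, -45, 27, 0, 0, -47, 31, 0, 0, -50, 35, 0, 0, -52, 39, 0, 0, -53, 43, 0, 0, -55, 47, 0, 0, -56, 52, 0, 0, -57, 56, 0, 0, -57, 61, 0, 0,
```

Emit:
send_rows:
  series: [-4, 1, 0, 0, -8, 2, 0, 0, -12, 3, 0, 0, -17, 5, 0, 0, -21, 7, 0, 0, -25, 9, 0, 0, -29, 11, 0, 0, -32, 14, 0, 0, -36, 17, 0, 0, -39, 20, 0, 0, -42, 23, 0, 0, -45, 27, 0, 0, -47, 31, 0, 0, -50, 35, 0, 0, -52, 39, 0, 0, -53, 43, 0, 0, -55, 47, 0, 0, -56, 52, 0, 0, -57, 56, 0, 0, -57, 56, 0, 0]

```text
time_s: 10.57
tool_pos: [0.4304, 0.1917, 0.1789]
eef_rot: [0.556, 0.831, -0.001, -0.002]
ft_force: [-0.3, 0.6, -0.2]
opening: -0.0001
```

```bash
python3 c.py -176 -192 5; python3 -c "
from h import *
c=cap('wrist','w4.png')
b=cap('scene','s4.png')
print(proj('w4.png',[.4385,.2305,.211]),proj('s4.png',[.4385,.2305,.211]))
a=c['image'][50:290,200:440];b=b['image'][170:270,245:345]
cv2.imwrite('pics/c6.png',np.hstack([cv2.resize(a,(400,400)),cv2.resize(b,(400,400))]))"
```

```text
10.5667 [0.43043659 0.19170663 0.17889398] [-0.25650219  0.59390745 -0.16817862] ang -172.73590821904395 0.06558984156769498
0, 4, 0, 0, 0, 8, 0, 0, 0, 13, 0, 0, 1, 17, 0, 0, 1, 22, 0, 0, (np.float64(373.3333462684949), np.float64(229.55892442855483)) (np.float64(297.10394364450457), np.float64(207.95980112700587))
```

View pics/c6.png

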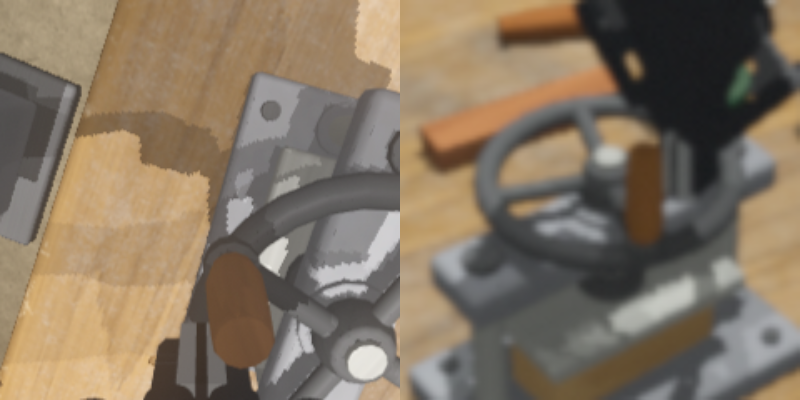

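Handle top in the wrist crop is (244,345), or (346.4,257). In the scene crop it is (647,150), or (306.7,207.5). It is a little short of the start.

```bash
python3 - <<'E'
from h import *
for f,u,v in(('w4.png',346.4,257),('s4.png',306.7,207.5)):
    g=ray(f,u,v,.211); d=g[:2]-[.4955,.2]; print(g,np.degrees(np.arctan2(d[1],d[0])),np.linalg.norm(d))
E
```

```text
[0.43336607 0.21421908 0.211     ] 167.11007068952875 0.06374015206445774
[0.43100976 0.21388666 0.211     ] 167.8480709728516 0.06596840479652308
```

Emit:
send_rows:
  series: [0, 4, 0, 0, 0, 8, 0, 0, 0, 13, 0, 0, 1, 17, 0, 0, 1, 17, 0, 0, 1, 17, 0, 0]

```text
time_s: 11.17
tool_pos: [0.4315, 0.2086, 0.1787]
eef_rot: [0.556, 0.831, -0.001, -0.002]
ft_force: [-0.4, 1.1, -0.2]
opening: 0.0003
```

```bash
python3 -c "
from h import *
c=cap('wrist','w5.png')
b=cap('scene','s5.png'); s=robot.get_state(); print(s['time_s'],s['tool_pos'],s['ft_force'])
print(proj('w5.png',[.4385,.2305,.211]))
a=c['image'][50:290,200:440];b=b['image'][170:270,245:345]
cv2.imwrite('pics/c7.png',np.hstack([cv2.resize(a,(400,400)),cv2.resize(b,(400,400))]))"
```

```text
11.2667 [0.43145626 0.20833515 0.17879195] [-0.55152712 -0.56481968  0.68499073]
(np.float64(354.3603798000483), np.float64(261.5982317119378))
```

View pics/c7.png

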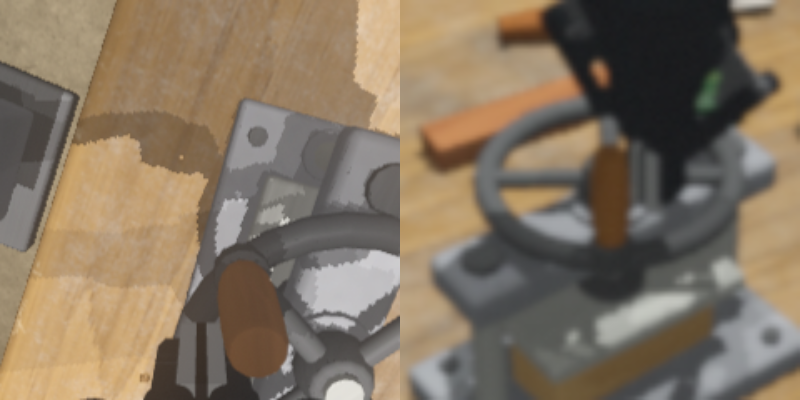

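Handle top is at (354.2,263), with the start predicted at (354.4,261.6). In the scene it is at (297.8,208), where the start was (296.4–297.1,208). That is about 1 mm off, so I'll back off and rise.

Emit:
send_rows:
  series: [0, -6, 0, 0, 0, -12, 0, 0, 0, -18, 0, 0, 0, -18, 10, 0, 0, -18, 35, 0, 0, -18, 65, 0, 0, -20, 95, 0, -20, -50, 110, 0, -40, -80, 110, 0, -60, -110, 110, 0, -80, -140, 110, 0, -80, -170, 110, 0, -80, -200, 110, 0, -80, -200, 110, 0, -80, -200, 110, 0, -80, -200, 110, 0]

```text
time_s: 12.6
tool_pos: [0.3515, 0.0084, 0.2894]
eef_rot: [0.557, 0.831, -0.001, -0.002]
ft_force: [-0.1, -0.5, 1.1]
opening: 0.0001
```

```bash
python3 -c "
from h import *
c=cap('top','t6.png')
b=cap('scene','s6.png'); s=robot.get_state(); print(s['time_s'],s['tool_pos'],s['ft_force'],abs(s['qvel']).max() if hasattr(s['qvel'],'max') else s['qvel'])
a=c['image'][185:275,250:350];b=b['image'][180:270,245:345]
cv2.imwrite('pics/c8.png',cv2.resize(np.hstack([a,b]),None,fx=4,fy=4,interpolation=cv2.INTER_CUBIC))"
```

```text
12.7 [0.35154182 0.00903571 0.28905012] [-0.33634731  0.61015013 -0.67500376] 0.00969798310014019
```

View pics/c8.png

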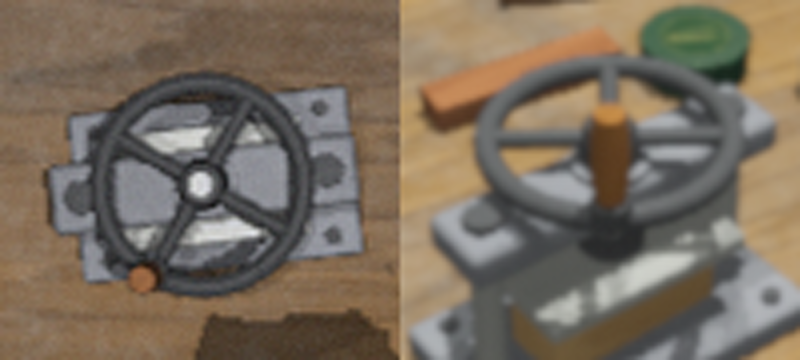

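The handle top is at (285.8,254.5) in the top view, against (285.6,254.3) at the start. That's under 1 mm, and the arm is clear.

```bash
python3 -c "
from h import *
a=cv2.imread('pics/top1.png').astype(int)[15:200,235:460];b=cv2.imread('pics/t6.png').astype(int)[15:200,235:460]
print('bystander area changed px',(abs(a-b).max(2)>60).sum())
print(robot.hand_in())"
```

```text
bystander area changed px 0
the job is handed in; nothing more can be done
None
```

I pushed the wheel clockwise through one full turn with the closed fingers against the outside of the handle. Then I backed off and raised the arm clear, and handed the job in at about 12.7 s.

- **Handle position:** in the last top picture the handle is at pixel (285.8, 254.5), against (285.6, 254.3) at the start. That is about 1 mm or less from where it began.
- **Forces:** the readings were mostly 1–2 N. One momentary reading reached about 10 N at the far side and settled to 1.5 N, well under the 30 N limit. Forces were only read at the end of each move, so a short peak in between could have gone unseen.
- **Other things on the desk:** the main bystander area (most of the loose things) showed no changed pixels between the first and last top pictures. Things outside that area, including near the vise, were not compared.
- **Blank and plate:** I did not measure the gap between them. By the given sizes, one turn should leave about 4 mm.

No check failed, but handing in reports no verdict.

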